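# Sweep the spilled briquettes into the fuel bay

### The job

Sweep the three charcoal briquettes lying loose on the steel tray into the blue fuel bay with the outside of the closed fingers, so that all three lie flat on the tray, wholly inside the bay. Slide them along the tray through the bay's open mouth; do not lift any of them. Leave the jiko, mug, tongs, stick and fan untouched.

Things in the scene. Friction and masses are not known exactly. Their poses are not given: they have to be found in the camera images.
- briquette_a: round black pressed-charcoal briquette: a disc 44 mm in diameter and 24 mm high, about 35 g, lying flat on the tray; origin at the centre of its underside, z up. Slides with ordinary friction. One of three alike.
- briquette_b: round black pressed-charcoal briquette: a disc 44 mm in diameter and 24 mm high, about 35 g, lying flat on the tray; origin at the centre of its underside, z up. Slides with ordinary friction. One of three alike.
- briquette_c: round black pressed-charcoal briquette: a disc 44 mm in diameter and 24 mm high, about 35 g, lying flat on the tray; origin at the centre of its underside, z up. Slides with ordinary friction. One of three alike.
- bay: fuel bay: a blue three-sided steel fence fixed to the tray, with no floor of its own (the tray is its floor, no step at the mouth). Inside it is 170 mm wide (its x, from -85 to +85 mm) and 120 mm deep (its y, from +60 mm at the closed back to -60 mm at the open mouth). Walls 30 mm high, 6 mm thick, outside those limits. Origin at the middle of the enclosed area, on the tray's surface; its -y points out of the mouth.
- tray: square steel tray 600 x 600 mm, fixed, its flat top surface 4 mm above its origin and above the table, rim along all four edges 12 mm high from the table; origin at the centre of its underside, axes along its sides
- jiko: charcoal stove, cold, standing fixed on the tray: waisted round dark metal body, widest radius 100 mm at the top (two wire handles reach 112 mm along its +-y), about 170 mm high with the pot rests; origin at the centre of its underside. Must not be bumped.
- mug: blue enamel mug standing on the tray, 80 mm across, 80 mm high, handle at its +y; origin at the centre of its underside. Stays where it is.
- tongs: steel tongs lying on the tray, 255 mm long along their x (origin 130 mm from the closed end, 125 mm from the tips), up to 68 mm wide in y, 12 mm high; origin in the middle on the underside. Stay where they are.
- stick: wooden stirring stick lying on the table left of the tray (+y side), 320 mm long along its x, 28 mm wide, 14 mm high; origin in the middle on the underside. Stays where it is.
- fan: silver-grey stiff plastic hand fan lying flat on the table right of the tray (-y side): round ribbed blade 200 mm across, 7 mm thick, handle to its -x, 320 mm long in all along x; origin 160 mm from the handle's end, on the underside. Stays where it is.
- briquette_a_center (a point): the middle of briquette_a, 12 mm above its underside
- briquette_b_center (a point): the middle of briquette_b, 12 mm above its underside
- briquette_c_center (a point): the middle of briquette_c, 12 mm above its underside

How it is judged:
At the end, for the whole second after the job is handed in: all three briquettes lie flat (within 0.15 rad) and at rest on the tray inside the fuel bay: between its walls, with none sticking out of the mouth by more than 4 mm (y of briquette_a in the frame of bay between -0.042 and 0.06 m and x of briquette_a in the frame of bay between -0.085 and 0.085 m and height (world z) of each of briquette_a, briquette_b, briquette_c below 0.01 m and angle between each of briquette_a, briquette_b, briquette_c's own z axis and vertical below 0.15 rad and linear speed of each of briquette_a, briquette_b, briquette_c below 0.01 m/s and y of briquette_b in the frame of bay between -0.042 and 0.06 m and x of briquette_b in the frame of bay between -0.085 and 0.085 m and y of briquette_c in the frame of bay between -0.042 and 0.06 m and x of briquette_c in the frame of bay between -0.085 and 0.085 m); the robot touches nothing.
It fails at once if a briquette is lifted off the tray (its middle rises more than 12 mm) (height (world z) of any of briquette_a_center, briquette_b_center, briquette_c_center above 0.028 m).
It fails at once if the mug, tongs, stick or fan is disturbed (moved more than 15 mm) (distance of any of mug, tongs, stick, fan from where it was at the start of the episode above 0.015 m).
It fails at once if the jiko is bumped (more than 5 N) (contact force between any of the arm, the fingers, briquette_a, briquette_b, briquette_c and jiko above 5 N).
It also fails if it takes over 61 s, if anything falls off the work surface, if the arm or the gripper's body presses on something with over 40 N, if the wrist force passes 120 N, or if a joint passes its speed limit or range.

### The arm

A 7-joint arm with a two-finger parallel gripper is mounted at the origin on the work surface. World frame = base frame: x ahead of the robot, y to its left, z up, the work surface at z = 0. Lengths are in m, angles in rad, forces in N, time in s.
With the tool pointing down it reaches from about 0.4 to 0.9 m from the base axis. Payload 5.6 kg.
Tool frame: the origin (TCP) lies midway between the tips of the shut fingers; the grasp point (between the pads) lies 19 mm behind it; y points along the fingers, z is the direction in which the jaws open and shut, and the axes are right-handed (so a half turn about y gives the same grasp; the last joint's range is limited). The gripper opens to 92 mm and grips with 3 to 60 N. Pads are 20 mm wide; open, the fingers measure 128 mm over their backs; the gripper's body (75 mm by 189 mm) begins 69 mm behind the grasp point.
Start: joints at [-1.201, 0.468, -0.012, 1.603, 0.006, 1.071, -0.056], TCP at [0.261, 0.595, 0.215] pointing down, gripper open.
Joint ranges: [-2.53, 2.53], [-0.31, 2.02], [-1.57, 1.55], [0.28, 2.44], [-1.29, 4.43], [0.15, 1.84], [-2.92, 2.92]. Speed limits (rad/s): [2.57, 2.57, 3.14, 3.14, 3.14, 3.14, 3.14].

### API

Orientations are given as a 3x3 rotation matrix whose columns are the frame's x, y, z axes.
In Python, from station import env, effector, solver, viewer, workorder, search_frame, tip_of gives the robot as it stands. Calls block until the motion is done:
- env.reach(position, orientation): joint-space move of the TCP to a pose.
- env.movel(position, frame=None, rate=0.15): straight line of the TCP; frame=None keeps the orientation; rate is the mean speed in m/s.
- env.goto_joints(angles): joint-space move.
- effector.release() and effector.grasp(squeeze=None): open the fingers fully, or close them until they stop; squeeze is the grip in N (None keeps the last).
- env.pause(seconds).
- solver.inverse_kinematics(position, orientation): joint angles nearest the present ones, or None.
- env.sense(): the state.
- viewer.read_camera(name): name is "scene" or "side" or "wrist"; returns (picture, depth): 420x560x3 uint8, red, green, blue; 420x560 float32, m along the optical axis (not along the pixel's ray), 0 where there is no reading.
- viewer.camera_info(name): a dict with "intrinsics" (3x3 intrinsics, pixels), "eye" and "rotation" of the camera in the world; the wrist camera has in their place "T_tool_cam" (4x4, takes a point from camera to tool coordinates, whose origin is the TCP and whose axes are the tool frame's). Camera axes: x right, y up, looking along -z (the intrinsics and any distortion apply to the point x, -y, -z); pixel columns grow to the right and rows downward; lengths in m; the calibration is good to about 2 mm. A picture is of the moment at which its call begins: read the wrist's pose just before it. camera_info takes no time and is no camera call.
A pose or a line that the arm cannot do raises env.PlanningError and nothing moves.
- workorder.finish_job(): hands the job in, once; it reports no verdict.
Trained networks look in the newest picture that a camera, given by its name, has taken for a name from the list of things; names that differ only in an ending like _2 or _b are one class to them, and where a whole thing is asked for, a point or a joint stands for the part that bears it (a point fixed in the world has none). Each returns a list of dicts, best first, with "score" (0 to 1); they miss things now and then, are a little off and sometimes report something else, mostly with a low value. They report only what shows in the picture. A call takes as long as a camera call.
- search_frame(camera, name): "at" ([x, y, z] in m, in world coordinates, good to about 4 mm: the middle of the surface that is visible of it).
- tip_of(camera, name): "at" ([x, y, z] in m, in world coordinates, good to about 4 mm: a listed point, or the origin of a listed thing).
The state is a dict: "t": time; "joint_positions": joint angles; "joint_velocities": joint speeds; "tau": joint torques, N m; "ee_pos": TCP position; "tcp_rot": TCP orientation; "wrist_force": force on the tool from outside, world axes, zero at the start; "moment": the same for the moment, N m; "gripper_width": finger opening in m.
Only numpy, scipy, OpenCV 4.12 (cv2) and the standard library are available. Lean on these libraries where they do the work, as an engineer would, in place of code of your own. Each camera call takes 0.05 s, during which the arm holds its last target.

## Working session

There is one attempt and no reset: what is moved stays moved. The work goes in short steps, each a Python script; the robot and the scene stay as the last script left them, time stands still between calls to the robot, and variables do not carry over. Pictures are saved under pics/ and viewed, and the job is handed in when it is done.

```bash
ls; mkdir -p pics
cat > h.py <<'E'
import numpy as np, cv2
from station import env, effector, solver, viewer, workorder, search_frame, tip_of
def snap(cam,fn):
    p,d=viewer.read_camera(cam); cv2.imwrite('pics/'+fn,p[:,:,::-1]); return p,d
def world(cam,u,v,d):
    i=viewer.camera_info(cam);K=np.array(i['intrinsics']);R=np.array(i['rotation']);e=np.array(i['eye'])
    u=np.asarray(u,float);v=np.asarray(v,float)
    P=np.stack([(u-K[0,2])/K[0,0]*d,-(v-K[1,2])/K[1,1]*d,-d*np.ones_like(u)],-1)
    return P@R.T+e
E
python3 - <<'E'
from h import *
snap('scene','s0.png');
for n in ['briquette_a','bay','jiko','mug','tongs']:
    for r in search_frame('scene',n)[:4]: print('S',n,np.round(r['at'],3),round(r['score'],2))
    for r in tip_of('scene',n)[:4]: print('T',n,np.round(r['at'],3),round(r['score'],2))
snap('side','d0.png')
for n in ['briquette_a','bay','jiko','mug','tongs']:
    for r in tip_of('side',n)[:4]: print('Tside',n,np.round(r['at'],3),round(r['score'],2))
print(viewer.camera_info('scene')); print(env.sense())
E
```

```text
pics
S briquette_a [ 0.454 -0.069  0.029] 0.64
S briquette_a [ 0.586 -0.056  0.031] 0.59
T briquette_a [ 0.581 -0.051  0.006] 0.75
T briquette_a [0.685 0.024 0.004] 0.74
T briquette_a [ 0.45  -0.069  0.007] 0.56
S bay [0.572 0.247 0.024] 0.92
T bay [0.584 0.192 0.003] 0.76
S jiko [ 0.77  -0.214  0.163] 0.72
T jiko [ 0.756 -0.198  0.004] 0.73
S mug [0.791 0.187 0.052] 0.87
S mug [ 0.583 -0.058  0.031] 0.25
T mug [0.786 0.191 0.004] 0.61
T mug [ 0.582 -0.045  0.016] 0.41
S tongs [ 0.474 -0.197  0.018] 0.8
S tongs [ 0.585 -0.051  0.027] 0.19
T tongs [ 0.457 -0.205  0.005] 0.89
Tside briquette_a [ 0.577 -0.047  0.001] 0.74
Tside briquette_a [ 0.449 -0.073  0.002] 0.69
Tside briquette_a [0.686 0.022 0.005] 0.69
Tside bay [0.58  0.195 0.006] 0.68
Tside bay [ 0.446 -0.069  0.001] 0.68
Tside jiko [ 0.754 -0.195  0.004] 0.97
Tside mug [0.788 0.191 0.006] 0.96
Tside tongs [ 0.461 -0.202  0.002] 0.84
{'intrinsics': array([[452.7642022 ,   0.        , 275.19834489],
       [  0.        , 452.7642022 , 212.75345078],
       [  0.        ,   0.        ,   1.        ]]), 'eye': array([ 1.01021296, 
[... 299 characters left out ...]
07142452, -0.05631434]), 'joint_velocities': array([-0.00235593,  0.00022778, -0.00089711,  0.00048779,  0.00044713,
        0.00109112, -0.00155051]), 'tau': array([ 5.26772928e-04, -5.20379019e+01, -1.20422401e-02, -2.44046348e+01,
       -5.65367087e-02,  1.14045877e-02,  2.94367487e-05]), 'ee_pos': array([0.26082841, 0.59539115, 0.21461837]), 'tcp_rot': array([[ 9.15960265e-01,  7.59917424e-05,  4.01268971e-01],
       [-4.01268974e-01,  2.77670224e-05,  9.15960267e-01],
       [ 5.84633721e-05, -9.99999997e-01,  5.59266177e-05]]), 'wrist_force': array([ 0.71485965, -0.01310346,  0.20352036]), 'moment': array([ 0.03810776,  0.02439878, -0.03632361]), 'gripper_width': 0.09180108735153465}
```

View pics/s0.png

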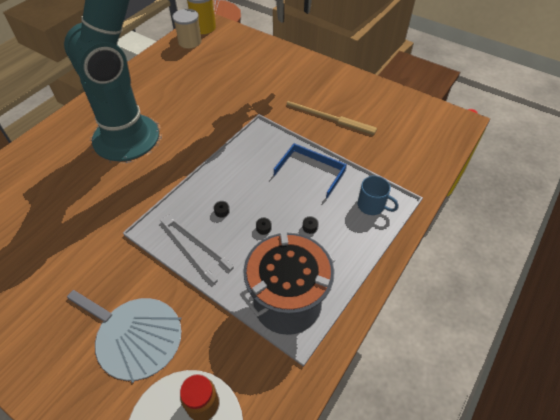

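View pics/d0.png

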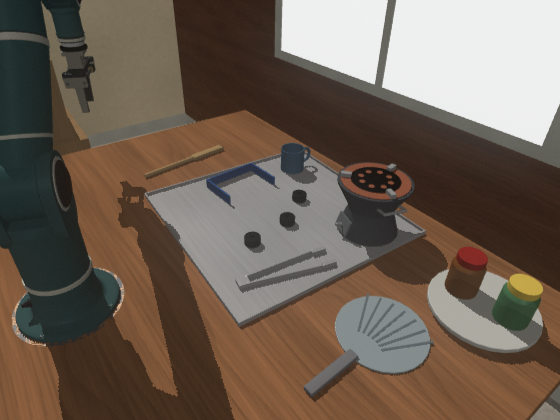

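The scene picture shows three briquettes at pixels (221,209), (264,226) and (310,225). The bay spans (275–345, 147–195) with its mouth toward the stove. I'll measure both precisely from depth.

```bash
cat >> h.py <<'E'
def cloud(cam,p,d):
    v,u=np.mgrid[0:420,0:560]; return world(cam,u,v,d)
def briqs(cam,fn):
    p,d=snap(cam,fn); W=cloud(cam,p,d); g=p.astype(int)
    m=(g.max(2)<75)&(d>0)&(W[...,2]>.015)&(W[...,2]<.04)&(W[...,0]>.3)&(W[...,0]<.86)&(W[...,1]>-.28)&(W[...,1]<.3)
    n,l,s,c=cv2.connectedComponentsWithStats(m.astype(np.uint8))
    out=[]
    for k in range(1,n):
        if s[k,4]<15: continue
        w=W[l==k]; t=w[w[:,2]>np.percentile(w[:,2],60)-.004]
        (cx,cy),r=cv2.minEnclosingCircle(t[:,:2].astype(np.float32)) 
        out.append((round(float(cx),3),round(float(cy),3),round(float(r),3),round(float(np.median(t[:,2])),3),int(s[k,4]),c[k].round().tolist()))
    return out,p,d,W
E
python3 - <<'E'
from h import *
for cam in ['scene','side']:
    o,p,d,W=briqs(cam,cam+'1.png'); print(cam,*o,sep='\n ')
    g=p.astype(int)
    m=(g[...,2]>g[...,0]+45)&(W[...,2]>.012)&(W[...,2]<.045)&(W[...,1]>.08)&(W[...,0]<.72)&(d>0)
    w=W[m]; t=w[w[:,2]>.028]
    r=cv2.minAreaRect(t[:,:2].astype(np.float32)); print(m.sum(),len(t),r,cv2.boxPoints(r).round(3).tolist(),np.median(t[:,2]))
    # tray height
    m=(abs(W[...,0]-.55)<.02)&(abs(W[...,1]-.05)<.02); print('tray z',np.median(W[m][:,2]))
E
```

```text
scene
 (0.783, 0.214, 0.03, 0.033, 113, [375.0, 190.0])
 (0.792, 0.176, 0.036, 0.034, 148, [369.0, 207.0])
 (0.451, -0.071, 0.023, 0.028, 168, [221.0, 208.0])
 (0.687, 0.024, 0.021, 0.029, 174, [310.0, 224.0])
 (0.583, -0.051, 0.022, 0.029, 179, [263.0, 225.0])
 (0.711, -0.254, 0.015, 0.033, 46, [257.0, 306.0])
 (0.779, -0.22, 0.071, 0.032, 482, [291.0, 322.0])
516 287 ((0.5810007452964783, 0.196626216173172), (0.18345989286899567, 0.12894399464130402), 3.6210291385650635) [[0.48500001430511475, 0.2549999952316284], [0.49399998784065247, 0.12600000202655792], [0.6769999861717224, 0.1379999965429306], [0.6679999828338623, 0.2669999897480011]] 0.03337895613936892
tray z 0.004342298622341478
side
 (0.781, 0.179, 0.038, 0.032, 142, [291.0, 167.0])
 (0.586, 0.195, 0.102, 0.027, 300, [242.0, 173.0])
 (0.491, 0.184, 0.062, 0.027, 101, [218.0, 191.0])
 (0.683, 0.021, 0.023, 0.028, 124, [299.0, 195.0])
 (0.58, -0.053, 0.023, 0.028, 158, [287.0, 218.0])
 (0.738, -0.218, 0.078, 0.033, 471, [370.0, 235.0])
 (0.45, -0.072, 0.023, 0.028, 186, [252.0, 238.0])
67 67 ((0.579979658126831, 0.19551154971122742), (0.1824198067188263, 0.12589813768863678), 2.2942428588867188) [[0.4860000014305115, 0.2549999952316284], [0.4909999966621399, 0.1289999932050705], [0.6740000247955322, 0.13600000739097595], [0.6690000295639038, 0.2619999945163727]] 0.03392835323110688
tray z 0.004120676760525244
```

```bash
cat >> h.py <<'E'
def rot(a,mode='face',s=1):
    u=np.array([np.sin(a),np.cos(a),0.]); y=np.array([0,0,-1.])
    if mode=='face': x=-s*u; z=np.cross(x,y)
    else: z=s*u; x=np.cross(y,z)
    return np.column_stack([x,y,z])
BAY=np.array([.580,.193]); BY=.05
def b2w(x,y): return BAY+np.array([x*np.cos(BY)-y*np.sin(BY),x*np.sin(BY)+y*np.cos(BY)])
def w2b(p):
    d=np.array(p[:2])-BAY; return np.array([d[0]*np.cos(BY)+d[1]*np.sin(BY),-d[0]*np.sin(BY)+d[1]*np.cos(BY)]).round(3)
E
python3 - <<'E'
from h import *
o,p,d,W=briqs('scene','x.png')
m=(d>0)&(W[...,2]>.009)&(W[...,2]<.022)&(W[...,1]>-.275)&(W[...,1]<-.03)&(W[...,0]<.62)&(W[...,0]>.3)
n,l,s,c=cv2.connectedComponentsWithStats(m.astype(np.uint8))
for k in range(1,n):
    if s[k,4]>25:
        w=W[l==k]; print(s[k],w[:,:2].min(0).round(3),w[:,:2].max(0).round(3), 'max-y pt',w[w[:,1].argmax()].round(3))
for nm,p_,a,mode in [('B0',(.582,-.10),-.01,'back'),('B1',(.58,.17),-.01,'back'),('A0',(.43,-.10),.6,'face'),('A1',(.53,.15),-.05,'face'),('C0',(.71,-.01),-.7,'face'),('C1',(.63,.15),-.05,'face')]:
  for s in (1,-1):
    q=solver.inverse_kinematics([*p_,.012],rot(a,mode,s)); q2=solver.inverse_kinematics([*p_,.1],rot(a,mode,s)); print(nm,s,None if q is None else q.round(2),q2 is not None)
E
```

```text
[215 209  15   9  37] [ 0.443 -0.09 ] [ 0.475 -0.056] max-y pt [ 0.469 -0.056  0.017]
[160 214  74  70 557] [ 0.327 -0.261] [ 0.59  -0.164] max-y pt [ 0.337 -0.164  0.015]
[256 227  16   8  43] [ 0.569 -0.071] [ 0.604 -0.042] max-y pt [ 0.603 -0.042  0.019]
B0 1 [-0.06  0.65  0.23  1.88 -0.23  0.64  1.89] True
B0 -1 [-0.37  0.74  0.66  1.9  -0.66  0.73 -0.89] True
B1 1 [-0.38  0.66  0.06  1.84 -0.06  0.65  1.29] True
B1 -1 [-0.73  0.71  0.52  1.86 -0.53  0.71 -1.46] True
A0 1 [-0.28  0.52  0.52  2.25 -0.56  0.49  0.08] True
A0 -1 [ 0.09  0.47  0.07  2.23 -0.08  0.44  2.77] True
A1 1 [-0.61  0.61  0.35  1.99 -0.36  0.6   0.03] True
A1 -1 [-0.12  0.62 -0.28  1.95  0.28  0.61  2.61] True
C0 1 [-0.26  0.81  0.34  1.57 -0.34  0.82  0.91] True
C0 -1 [-0.74  1.29  1.33  1.6  -1.29  1.33 -1.65] True
C1 1 [-0.55  0.74  0.37  1.74 -0.37  0.73  0.06] True
C1 -1 [-0.08  0.74 -0.29  1.71  0.29  0.74  2.68] True
```

Tongs stay below y = -0.164, so there's room. I'll start with B, using the finger back with the jaw along y so the gripper body clears the stove.

```bash
cat >> h.py <<'E'
Z=.011
def push(start,end,mode='face',s=1,rate=.1,clear=.010,zup=.07,first_up=.2):
    """push disc whose centre is at start so that its centre lands at end"""
    start=np.array(start);end=np.array(end);u=(end-start)/np.linalg.norm(end-start);a=np.arctan2(u[0],u[1])
    h=.022+(.010 if mode=='face' else .018); R=rot(a,mode,s)
    p0=start-u*(h+clear); p1=end-u*h
    env.reach([*p0,first_up],R); env.movel([*p0,Z],rate=.2)
    print('down',env.sense()['wrist_force'].round(1))
    env.movel([*p1,Z],rate=rate); st=env.sense(); print('pushed',st['wrist_force'].round(1),st['ee_pos'].round(3))
    env.movel([*(p1-u*.012),Z],rate=.1); env.movel([*(p1-u*.012),zup],rate=.2)
    print('t',env.sense()['t'])
E
python3 - <<'E'
from h import *
effector.grasp(); 
push((.582,-.052),b2w(0,.02),'back',1)
for cam in('scene','side'): print(*briqs(cam,cam+'2.png')[0],sep='\n')
E
```

```text
down [ 0.  -0.1  0.4]
pushed [ 0.3 -1.   0.8] [0.579 0.173 0.011]
t 9.7583
(0.579, 0.21, 0.024, 0.029, 128, [312.0, 167.0])
(0.782, 0.214, 0.029, 0.035, 112, [375.0, 190.0])
(0.794, 0.174, 0.035, 0.034, 146, [370.0, 208.0])
(0.453, -0.07, 0.021, 0.029, 169, [221.0, 208.0])
(0.687, 0.022, 0.021, 0.029, 173, [310.0, 224.0])
(0.711, -0.256, 0.015, 0.033, 44, [257.0, 306.0])
(0.78, -0.222, 0.068, 0.032, 477, [291.0, 322.0])
(0.782, 0.181, 0.038, 0.033, 142, [292.0, 167.0])
(0.664, 0.194, 0.061, 0.027, 106, [262.0, 173.0])
(0.558, 0.238, 0.061, 0.028, 265, [231.0, 177.0])
(0.492, 0.186, 0.063, 0.027, 102, [218.0, 191.0])
(0.684, 0.023, 0.023, 0.028, 127, [299.0, 195.0])
(0.735, -0.22, 0.077, 0.033, 481, [370.0, 235.0])
(0.449, -0.07, 0.023, 0.028, 192, [252.0, 238.0])
```

View pics/scene2.png

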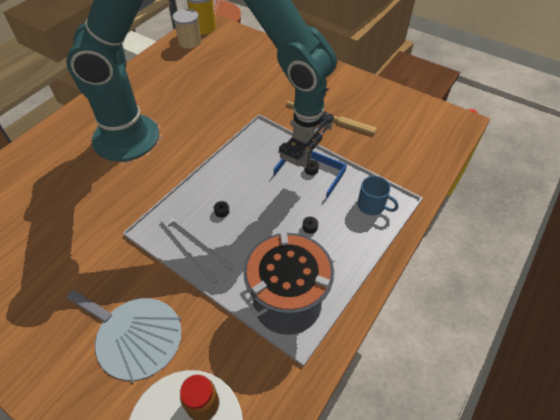

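View pics/side2.png

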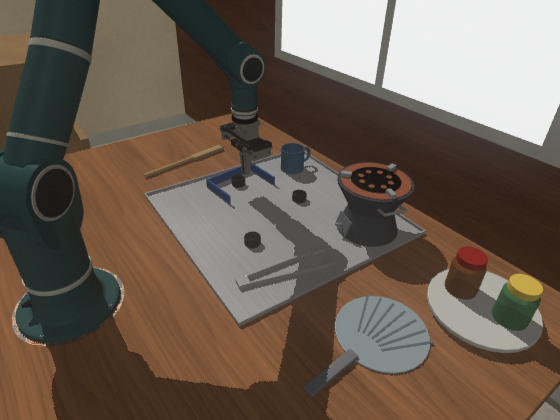

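B (scene pixel (312,167)) is in the bay, centred and flat. C is next, pushed in two legs: first in front of the mouth, then straight in.

Run:
```python
from h import *
push((.6855,.0225),b2w(.048,-.105),'face',1,zup=.06,first_up=.15)
o=briqs('scene','scene3.png')[0]+briqs('side','side3.png')[0]
c=[x for x in o if .55<x[0]<.72 and .05<x[1]<.12 and x[2]<.028]; print(c)
```

```text
down [ 0.1 -0.3  0.4]
pushed [0.7 0.  0.3] [0.653 0.064 0.011]
t 13.3833
[(0.627, 0.085, 0.016, 0.028, 49, [302.0, 200.0]), (0.634, 0.088, 0.025, 0.028, 126, [273.0, 190.0])]
```

View pics/scene3.png

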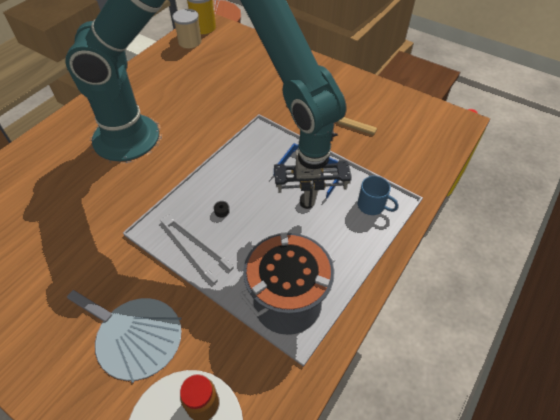

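C is in front of the mouth at about (0.634, 0.089); the gripper partly hides it in scene (pixel ~(302,200)). Now I'll push it straight in, then bring A in front of the mouth.

Run:
```python
from h import *
push((.634,.089),b2w(.050,.0),'face',1,zup=.07,first_up=.07)
push((.451,-.0705),b2w(-.052,-.12),'face',1,zup=.07,first_up=.12)
for cam in('scene','side'):
  for x in briqs(cam,cam+'4.png')[0]:
    if x[2]<.03: print(cam,x,w2b(x))
```

```text
down [ 0.8  0.5 -0.1]
pushed [-0.2 -0.1 -0.1] [0.631 0.163 0.011]
t 16.5
down [0.7 0.1 0.4]
pushed [ 0.5 -0.7  1. ] [0.518 0.043 0.011]
t 21.0417
scene (0.533, 0.069, 0.022, 0.029, 146, [273.0, 189.0]) [-0.053 -0.121]
scene (0.782, 0.214, 0.029, 0.034, 105, [375.0, 190.0]) [0.203 0.011]
scene (0.71, -0.255, 0.013, 0.031, 41, [257.0, 306.0]) [ 0.107 -0.454]
side (0.667, 0.162, 0.027, 0.027, 57, [268.0, 177.0]) [ 0.085 -0.035]
side (0.529, 0.07, 0.024, 0.028, 125, [249.0, 204.0]) [-0.057 -0.12 ]
```

View pics/scene4.png

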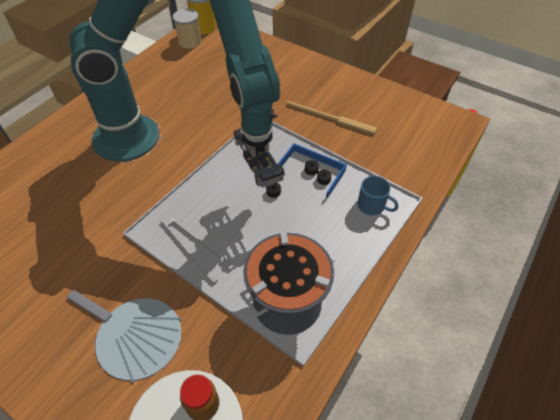

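View pics/side4.png

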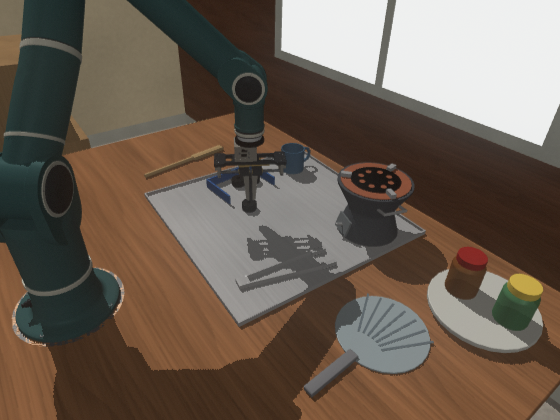

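B and C sit in the bay (scene pixels (312,167) and (323,177)). A is in front of the mouth at (273,189), at bay x of about -0.055. Next is the last straight push.

Run:
```python
from h import *
push((.531,.070),b2w(-.052,.0),'face',1,zup=.15,first_up=.08)
p=env.sense()['ee_pos']; env.movel([.40,.0,.3],rate=.25)
env.pause(.3)
for cam in('scene','side'):
  o,p,d,W=briqs(cam,cam+'5.png')
  for x in o: print(cam,x,w2b(x))
  for n in['briquette_a','mug','tongs','bay']:
    for r in tip_of(cam,n)[:4]: print(n,np.round(r['at'],3),round(r['score'],2),w2b(r['at']))
  cv2.imwrite(f'pics/{cam}5z.png',cv2.resize(p[110:240,180:400,::-1],None,fx=3.5,fy=3.5,interpolation=cv2.INTER_CUBIC))
print(env.sense()['t'])
```

```text
down [-0.1 -0.2 -0.6]
pushed [0.3 0.5 0.2] [0.529 0.158 0.011]
t 24.7
scene (0.53, 0.19, 0.023, 0.028, 151, [294.0, 163.0]) [-0.05 -0.  ]
scene (0.605, 0.207, 0.049, 0.028, 311, [318.0, 171.0]) [0.026 0.013]
scene (0.784, 0.216, 0.029, 0.034, 109, [375.0, 190.0]) [0.205 0.013]
scene (0.793, 0.174, 0.035, 0.034, 141, [369.0, 207.0]) [ 0.212 -0.03 ]
scene (0.711, -0.255, 0.015, 0.032, 43, [257.0, 306.0]) [ 0.108 -0.454]
scene (0.779, -0.219, 0.071, 0.033, 478, [291.0, 322.0]) [ 0.178 -0.421]
briquette_a [0.58  0.206 0.007] 0.74 [0.001 0.013]
briquette_a [0.527 0.192 0.005] 0.66 [-0.053  0.002]
briquette_a [0.629 0.198 0.004] 0.59 [0.049 0.002]
mug [0.789 0.193 0.006] 0.98 [ 0.208 -0.011]
tongs [ 0.458 -0.204  0.004] 0.68 [-0.142 -0.39 ]
bay [0.579 0.19  0.004] 0.79 [-0.001 -0.003]
side (0.78, 0.179, 0.038, 0.032, 135, [292.0, 167.0]) [ 0.199 -0.024]
side (0.585, 0.193, 0.102, 0.028, 646, [240.0, 177.0]) [ 0.005 -0.   ]
side (0.491, 0.185, 0.061, 0.026, 103, [218.0, 191.0]) [-0.089 -0.004]
side (0.738, -0.218, 0.078, 0.033, 474, [370.0, 235.0]) [ 0.137 -0.418]
briquette_a [0.63  0.196 0.004] 0.62 [0.05 0.  ]
briquette_a [0.576 0.206 0.002] 0.54 [-0.003  0.013]
briquette_a [0.788 0.192 0.008] 0.5 [ 0.208 -0.012]
briquette_a [0.526 0.19  0.004] 0.41 [-0.054 -0.   ]
mug [0.789 0.194 0.008] 0.95 [ 0.209 -0.01 ]
tongs [ 0.462 -0.203  0.002] 0.62 [-0.137 -0.39 ]
bay [0.582 0.196 0.004] 0.64 [0.002 0.002]
bay [0.629 0.195 0.016] 0.22 [ 0.049 -0.   ]
27.5417
```

View pics/scene5z.png

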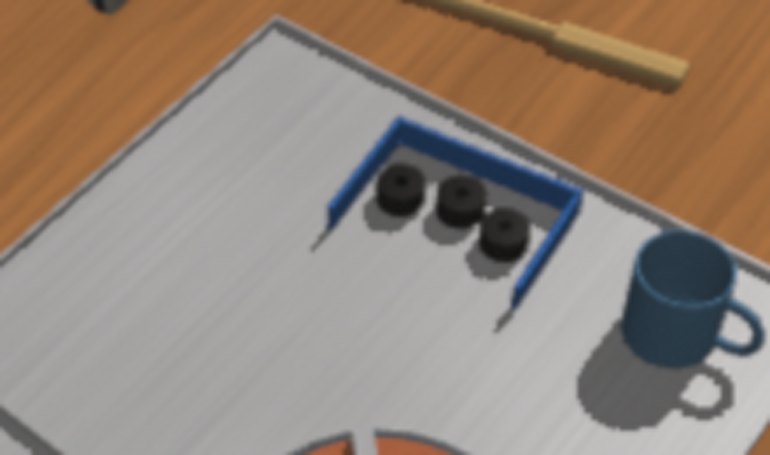

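View pics/side5z.png

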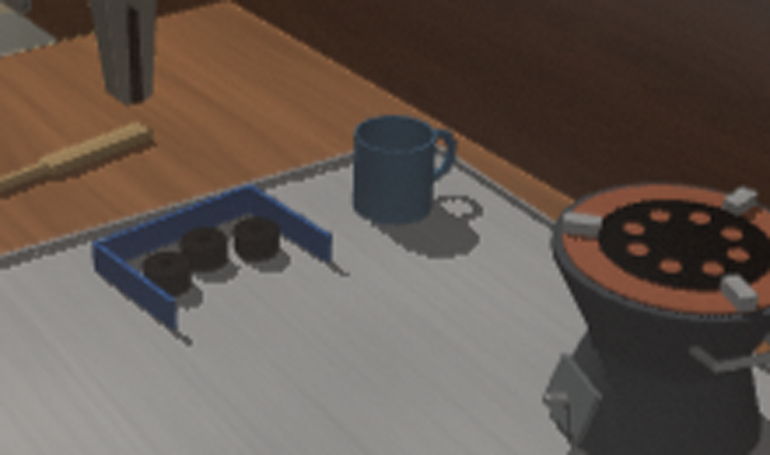

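All three lie flat and well inside the fence in both views. The mug and tongs are where they were, and the gripper is clear, so I'm handing the job in.

```bash
python3 -c "
from h import *
workorder.finish_job()"
```

```text
the job is handed in; nothing more can be done
```

All three briquettes are in the fuel bay, and the job was handed in at about 28 s of robot time (limit 61 s). No verdict is reported back.

- **How it was done:** I slid them in along the tray with the closed fingers. The middle briquette took one straight push. The other two each took two legs, first to a spot in front of the mouth and then straight in.
- **Final positions:** in the bay's frame they are at about (-0.052, 0.000), (0.000, 0.013–0.017) and (0.050, 0.001) m. That is well inside the allowed limits.
- **Flatness:** their tops measured about 0.028 m, which is what flat discs on the tray should give.
- **Other objects:** the mug and tongs stayed within measuring error of where they started. I did not measure the stick, fan or jiko again; the stick and jiko look unmoved in the last pictures. The wrist-force readings I took before and after each push were about 1 N or less per axis. The arm ended clear of everything.
- **Measurement disagreement:** in the last pictures my colour and depth detection ran touching dark shapes together: two briquettes in the scene view, and the briquettes with the bay wall in the side view. I relied on the network positions and the pictures there. The network also mistook the mug for a briquette once.

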